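# Lock the jam nut of a set height gauge and take out the gauge block

## Robot

A 6-joint arm with a two-finger parallel gripper is mounted at the origin on a cart in front of the work surface, level with it; the furniture and walls round the work are solid. World frame = base frame: x ahead of the robot, y to its left, z up, the work surface at z = 0. Lengths are in m, angles in rad, forces in N, time in s.
With the tool pointing down it reaches from about 0.35 to 0.975 m from the base axis. Payload 4.9 kg.
Tool frame: the origin (TCP) lies on the centre line of the jaws, within the pads' length; the fingertips stand 17 mm ahead of it and the grasp point (between the pads) lies 2 mm behind it (ctrl.tcp_to_tips is the x of the fingertips in the tool frame, in m); x points along the fingers, z is the direction in which the jaws open and shut, and the axes are right-handed (so a half turn about x gives the same grasp; the last joint's range is limited). The gripper opens to 85 mm and grips with 20 to 120 N. Pads are 22 mm wide; open, the fingers measure 114 mm over their backs; the gripper's body (76 mm by 85 mm) begins 54 mm behind the grasp point. The pads swing forward as they close: fully open they stand 13 mm farther back than shut.
Start: joints at [-1.257, 0.053, 1.613, -0, 1.476, -0.119], TCP at [0.262, -0.567, 0.248] pointing down, gripper open.
Joint ranges: [-3.01, 3.01], [-1.01, 2.22], [0.06, 2.58], [-1.02, 4.17], [0.09, 2.62], [-3.14, 3.14]. Speed limits (rad/s): [2.57, 2.57, 3.14, 3.14, 3.14, 3.14].

## Interface

Orientations are given as a rotation vector (axis times angle).
In Python, from station import ctrl, cams, finder gives the robot as it stands.
- The arm moves only by the tool step_arm, never from a script. Its argument "moves" is a list of rows, each a list of 3 entries, a list of its own where there are three numbers: the shift along the tool's x, y, z in cm, then the turn, a rotation vector about the tool's x, y, z in degrees, then the opening, from 0 (shut) to 1 (fully open). A call has exactly 10 rows; each row is the pose to reach, as a shift and turn from the pose measured when the call began, along the tool's axes at that moment; what a row does not reach only later rows make up. A row lasts 1/12 s, in which the tool goes at most 41.7 mm and 7.16 degrees, less where a joint would pass 70% of its speed; a pose out of reach is approached as far as the arm can. A call with a gripper value outside its range is refused whole. The fingers move at their own pace and stop on an object; "grip_force" is the grip in N (left out, the last holds). Time passes only in rows, so rows that repeat a pose let the fingers close, or fill a call up. It gives the time, the measured TCP pose, the force and the opening at its end, in the units of the state.
- ctrl.get_obs(): the state, without advancing time (a new reading comes with each control period).
- cams.get_image(name): name is "side" or "top" or "wrist"; returns a dict with "pixels" (480x640x3 uint8, blue, green, red), "fx", "fy", "cx", "cy" (pixels), "position" and "attitude" of the camera in the world. Camera axes: x right, y up, looking along -z (the intrinsics and any distortion apply to the point x, -y, -z); pixel columns grow to the right and rows downward; lengths in m; the calibration is good to about 2 mm. A picture is of the moment at which its call begins. There is no depth.
- ctrl.finish_job(): hands the job in, once; it reports no verdict.
Trained networks look in the newest picture that a camera, given by its name, has taken for a name from the list of things; names that differ only in an ending like _2 or _b are one class to them, and where a whole thing is asked for, a point or a joint stands for the part that bears it (a point fixed in the world has none). Each returns a list of dicts, best first, with "conf" (0 to 1); they miss things now and then, are a little off and sometimes report something else, mostly with a low value. They report only what shows in the picture. A call takes as long as a camera call. They do not tell look-alikes from the thing itself.
- finder.find_in(camera, name): "at" ([column, row] in pixels, amid what is visible of it).
- finder.regions_of(camera, name): "region" (480x640 bool, what is visible of it) and "at" ([column, row] in pixels, amid what is visible of it).
- finder.tip_of(camera, name): "at" ([column, row] in pixels: a listed point, or the origin of a listed thing).
The state is a dict: "t": time; "q": joint angles; "dq": joint speeds; "effort": joint torques, N m; "tool_pos": TCP position; "tool_rot": TCP orientation; "contact_force": force on the tool from outside, world axes, zero at the start; "wrist_torque": the same for the moment, N m; "opening": finger opening in m.
Only numpy, scipy, OpenCV 4.12 (cv2) and the standard library are available. Lean on these libraries where they do the work, as an engineer would, in place of code of your own. Each camera call takes 0.05 s, during which the arm holds its last target. There are 200 camera calls.

## Task

The height gauge has just been set over the gauge block. Run its brass jam nut down (clockwise) until it meets the washer on the blue frame and nip it up about a tenth of a turn further to lock the setting, without turning the spindle. Then slide the gauge block out from under the spindle, without forcing it against the gauge, and lay it flat on the grey reference plate; leave the vial, the loupe and the feeler gauge where they are.

Things in the scene. Friction and masses are not known exactly. Their poses are not given: they have to be found in the camera images.
- gauge_frame: Blue C-frame of an adjustable height gauge, fixed. Origin: underside, on the spindle axis; x points from spindle to column, y along the gauge block, z up. Foot plate 12 mm thick, x -40 to 80, y -50 to 90 mm. Column x 35 to 75 mm, 61 mm high. Arm over the block: 36 mm wide (y), underside 42, top 60 mm high, reaches to x = -23 mm.
- nut_centre (a point): Centre of the brass hexagon jam nut: 41 mm across flats, 16 mm thick, axis vertical. The point turns with the nut; its x axis is square to a pair of flats (so are the directions 60 degrees on). It starts 1/4 to 1/2 turn loose; right-hand thread, 3 mm a turn: clockwise from above runs it down, freely (under 0.1 Nm) until it meets the washer. Where that is must be felt as torque.
- boss_top (a point): Top of the brass spring washer on the threaded boss (32 mm across), on the spindle axis, 74 mm above the bench. Axes as the frame's. The nut first touches it with its centre 8 mm above this point; past that the nut sinks 0.48 mm a rad (too fine for the poses) and turning it takes 0.25 Nm + 0.8 Nm per rad. Of this up to 0.5 Nm is friction that fades once turning stops; a nut turned 0.6 rad past springs back to 0.3 rad when let go, and stays.
- spindle_rim (a point): Point on the rim of the steel spindle's top face, 12.5 mm from its axis, 101 mm above the bench; the spindle passes through nut and boss. It sits stiffly in its thread and must not turn, which loses the setting: the nut drags it round if turned with more than 1.1 Nm, about 1 rad past first touch. Stopping about 0.6 rad past, when 0.2 to 0.3 Nm still stands on the hand at rest, is right.
- block_centre (a point): Centre of the loose steel gauge block, 90 mm long (its y axis) x 16 mm wide (x) x 25 mm high, about 0.28 kg. It lies on the foot plate under the spindle, which clears it by 0.3 mm (a sliding fit). It must be drawn out level along the frame's +y, until this point is 58 mm or more from the spindle axis, before it is lifted.
- block_grip (a point): Middle of the black sleeve at the +y end of the gauge block, 25 mm from the block's centre, half-way up (12.5 mm above the foot plate). The sleeve is 30 mm long, 16 mm wide and stands clear of the arm.
- plate_top (a point): Centre of the top face of the grey reference plate, 134 mm (x) x 198 mm (y) x 15 mm, fixed; its top is 15 mm above the bench.
- glue_vial: Small brown vial with black cap, 24 mm across, 54 mm high; bystander. Origin at its foot.
- green_loupe: Green loupe, 39 mm across, 30 mm high; bystander. Origin at its foot.
- feeler: Folded feeler gauge, 13 x 93 x 13 mm; bystander. Origin at its underside.
Not all that is in view belongs to the job. Of the things shaped like the part that bears block_centre, the bare steel one is meant.

How it is judged:
On the way, in this order (a step that is already met when the one before it is completed fails the run):
1. the jam nut is down and nipped up on the washer while the gauge block still lies under the spindle (z of nut_centre in the frame of boss_top below 0.0079 m and distance of block_centre from where it was at the start of the episode below 0.01 m), for 0.2 s.
2. the gauge block is clear of the spindle, still low over the foot plate, having been drawn out level (y of block_centre in the frame of gauge_frame above 0.058 m and height (world z) of block_centre below 0.07 m), for 0.05 s.
3. the gauge block lies on the reference plate (x of block_centre in the frame of plate_top between -0.06 and 0.06 m and y of block_centre in the frame of plate_top between -0.085 and 0.085 m and z of block_centre in the frame of plate_top between 0.0105 and 0.0155 m and angle between block_centre's own z axis and vertical below 0.1 rad), for 0.2 s.
At the end, for the whole second after the job is handed in: the nut's centre is less than 7.9 mm above the washer's free top (8.0 mm at first touch), that is, tightened at least about 0.2 rad past contact; the gauge block lies flat (within 0.1 rad) at rest on the reference plate, its centre within 60 mm (x) and 85 mm (y) of the plate's centre, released (all of step 3 and z of nut_centre in the frame of boss_top below 0.0079 m and linear speed of gauge_block below 0.02 m/s and contact force between the fingers and gauge_block below 0.1 N and contact force between the fingers and gauge_frame below 0.1 N).
It fails at once if the spindle is turned (its rim moves more than 1.5 mm) (distance of spindle_rim from where it was at the start of the episode above 0.0015 m).
It fails at once if the gauge block is forced against the gauge with more than 22 N (contact force between gauge_block and gauge_frame above 22 N).
It fails at once if the vial is shifted more than 20 mm (distance of glue_vial from where it was at the start of the episode above 0.02 m).
It fails at once if the loupe is shifted more than 20 mm (distance of green_loupe from where it was at the start of the episode above 0.02 m).
It fails at once if the feeler gauge is shifted more than 20 mm (distance of feeler from where it was at the start of the episode above 0.02 m).
It also fails if it takes over 72 s, if anything falls off the work surface, if the arm or the gripper's body presses on something with over 40 N, if the wrist force passes 120 N, or if a joint passes its speed limit or range.

## Working session

There is one attempt and no reset: what is moved stays moved. The work goes in short steps, Python scripts to look and compute and a tool call to move; the robot and the scene stay as the last step left them, time stands still between calls to the robot, and variables do not carry over. Pictures are saved under pics/ and viewed, on a budget of 10 in all, crops included, one or two more only if the job needs it, and the job is handed in when it is done.

Besides the shell and the picture viewer there is one more tool, called in YAML: its name, and indented under it one key for each argument. step_arm: Moves the arm, as the interface text tells. Its arguments: {"type":"object","properties":{"moves":{"type":"array"},"grip_force":{"type":"number"}},"required":["moves"]}

```bash
mkdir -p pics; ls; cat > h.py <<'E'
import numpy as np, cv2
from scipy.spatial.transform import Rotation as R
from station import ctrl, cams, finder
def rot(a):
    a=np.array(a,float)
    return a if a.shape==(3,3) else (R.from_quat(a).as_matrix() if a.size==4 else R.from_rotvec(a).as_matrix())
def ray(im,px):
    d=np.array([(px[0]-im['cx'])/im['fx'],-(px[1]-im['cy'])/im['fy'],-1.])
    return np.array(im['position']),rot(im['attitude'])@d
def atz(im,px,z):
    p,d=ray(im,px); return p+d*(z-p[2])/d[2]
def tri(obs):
    A=np.zeros((3,3));b=np.zeros(3)
    for im,px in obs:
        p,d=ray(im,px);d=d/np.linalg.norm(d);M=np.eye(3)-np.outer(d,d);A+=M;b+=M@p
    x=np.linalg.solve(A,b); return x
def proj(im,X):
    c=rot(im['attitude']).T@(np.array(X)-np.array(im['position']))
    return np.array([im['cx']+im['fx']*c[0]/-c[2], im['cy']-im['fy']*c[1]/-c[2]])
E
cat > a.py <<'E'
from h import *
np.set_printoptions(precision=4,suppress=True)
o=ctrl.get_obs();print({k:np.round(v,4) for k,v in o.items()}, ctrl.tcp_to_tips)
ims={}
for c in ('side','top'):
    im=cams.get_image(c);ims[c]=im;cv2.imwrite(f'pics/{c}0.png',im['pixels'])
    print(c,{k:v for k,v in im.items() if k!='pixels'})
Z=dict(nut_centre=.083,boss_top=.074,spindle_rim=.101,block_centre=.0245,block_grip=.0245,plate_top=.015,gauge_frame=0,glue_vial=0,green_loupe=0,feeler=0)
for n,z in Z.items():
    for c in ims:
        for r in finder.tip_of(c,n)[:3]: print(n,c,round(r['conf'],2),np.round(r['at'],1),atz(ims[c],r['at'],z))
    t=[finder.tip_of(c,n) for c in ims]
    if all(t): print('   tri',tri([(ims[c],x[0]['at']) for c,x in zip(ims,t)]))
E
python3 a.py
```

```text
pics
{'t': np.float64(0.0), 'q': array([-1.257 ,  0.0533,  1.6143, -0.    ,  1.476 , -0.119 ]), 'dq': array([ 0.0005, -0.0004,  0.0002,  0.0003, -0.0004, -0.0007]), 'effort': array([ -0.0006, -39.3681, -37.0178,  -0.0001,   0.0071,  -0.    ]), 'tool_pos': array([ 0.262 , -0.5668,  0.2471]), 'tool_rot': array([ 0.886 ,  1.3851, -0.8839]), 'contact_force': array([ 0.2553, -0.0411, -0.0392]), 'wrist_torque': array([ 0.0165, -0.0112,  0.0223]), 'opening': np.float64(0.0852)} 0.017
side {'fx': 575.5769436475939, 'fy': 575.5769436475939, 'cx': 324.5173760494929, 'cy': 236.31060766621727, 'position': array([0.2289, 0.8236, 0.7061]), 'attitude': array([ 0.2651, -1.2758, -2.5108])}
top {'fx': 485.60966019374723, 'fy': 485.60966019374723, 'cx': 312.45943328310125, 'cy': 237.44122528259808, 'position': array([0.4416, 0.0391, 1.2415]), 'attitude': array([ 0.0671, -0.0958, -1.5711])}
nut_centre side 0.52 [231.2 297.7] [0.6318 0.2312 0.083 ]
nut_centre side 0.46 [345.  219.6] [ 0.5314 -0.0405  0.083 ]
nut_centre top 0.69 [341.6 248.2] [ 0.5362 -0.0521  0.083 ]
   tri [ 0.6496 -0.003  -0.0994]
boss
[... 1128 characters left out ...]
 top 0.88 [334.7 253.5] [ 0.5293 -0.0408  0.    ]
gauge_frame top 0.18 [341.2 249.6] [ 0.5393 -0.0575  0.    ]
   tri [ 0.5338 -0.0387  0.0077]
glue_vial side 0.61 [358.3 194.6] [ 0.5764 -0.2629  0.    ]
glue_vial top 0.44 [331.5 249.5] [ 0.5396 -0.0326  0.    ]
glue_vial top 0.42 [421.1 235. ] [ 0.5769 -0.2645  0.    ]
glue_vial top 0.31 [343.6 248.6] [ 0.5419 -0.0637  0.    ]
   tri [ 0.5149 -0.0274  0.1516]
green_loupe side 0.95 [228.8 297.8] [0.6896 0.154  0.    ]
green_loupe top 0.45 [262.5 191.7] [0.6901 0.1453 0.    ]
   tri [ 0.693   0.1466 -0.0076]
feeler side 0.81 [400.2 308.5] [0.3867 0.0777 0.    ]
feeler top 0.76 [286.8 312.4] [0.3803 0.0816 0.    ]
   tri [0.3831 0.082  0.0048]
```

```bash
python3 - <<'E'
import cv2
a=cv2.imread('pics/side0.png')[150:430,170:500];b=cv2.imread('pics/top0.png')[150:370,150:470]
cv2.imwrite('pics/s1.png',cv2.resize(a,None,fx=2.1,fy=2.1,interpolation=2));cv2.imwrite('pics/t1.png',cv2.resize(b,None,fx=2.5,fy=2.5,interpolation=2))
E
```

```text
(no output)
```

View pics/s1.png

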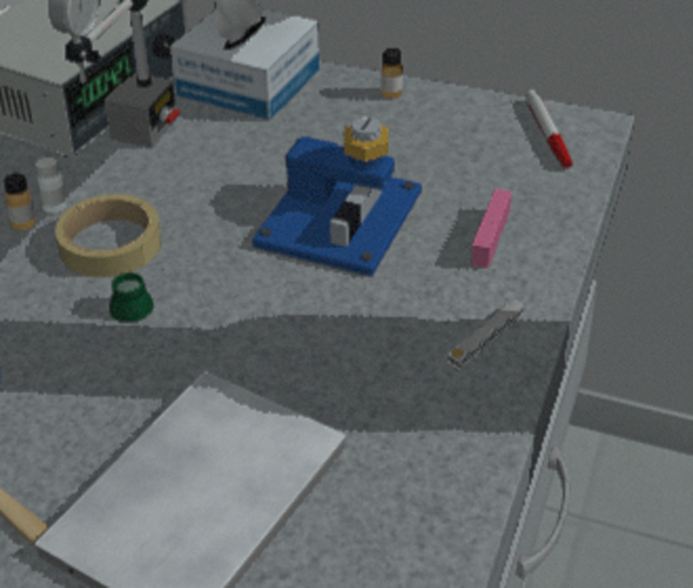

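View pics/t1.png

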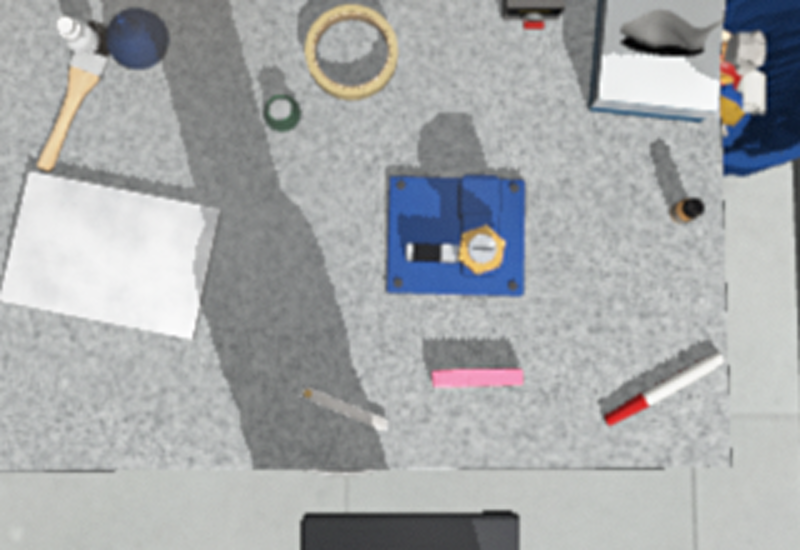

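The side view shows the blue gauge at about (346,225) px with the block and its black sleeve pointing towards +y. The pink block at about (403,258) is a look-alike, and the grey plate lies on the left of the top view at about (193,252). The frame axes are close to the world axes, and the spindle is near (0.536, -0.066). Next I'll move the arm over the nut.

```bash
cat >> h.py <<'E'
def go(target,yawcw=0.0,down=True):
    """print shift(cm, tool axes) and turn (deg rotvec) to reach world pos with jaw axis, yaw turned cw by deg"""
    o=ctrl.get_obs();T=R.from_rotvec(o['tool_rot']);M=T.as_matrix()
    s=M.T@(np.array(target)-o['tool_pos'])*100
    x=M[:,0]; 
    ax=np.cross(x,[0,0,-1.]); lev=R.from_rotvec(ax/ (np.linalg.norm(ax)+1e-12)*np.arcsin(min(1,np.linalg.norm(ax))))
    G=R.from_rotvec([0,0,-np.radians(yawcw)])*lev*T
    r=(T.inv()*G).as_rotvec(degrees=True)
    print('shift',np.round(s,2),'turn',np.round(r,2)); return s,r
def state():
    o=ctrl.get_obs();M=R.from_rotvec(o['tool_rot']).as_matrix()
    print('t',round(float(o['t']),2),'pos',np.round(o['tool_pos'],4),'F',np.round(o['contact_force'],2),'T',np.round(o['wrist_torque'],3),'op',round(float(o['opening']),4),'q',np.round(o['q'],3))
    print('x',np.round(M[:,0],4),'jawyaw',round(float(np.degrees(np.arctan2(M[1,2],M[0,2]))),2)); return o,M
E
python3 - <<'E'
from h import *
state(); go([.53,-.066,.26],0)
for c in('top',):
    im=cams.get_image(c)
    hsv=cv2.cvtColor(im['pixels'],cv2.COLOR_BGR2HSV)
    def rect(m,z):
        n,l,s,_=cv2.connectedComponentsWithStats(m.astype('uint8'));i=1+s[1:,4].argmax()
        ys,xs=np.nonzero(l==i)
        P=np.array([atz(im,(x,y),z)[:2] for x,y in zip(xs,ys)],'float32'); print(cv2.minAreaRect(P*1000))
    m=np.zeros(hsv.shape[:2],bool);m[200:290,280:380]=True
    rect(m&(abs(hsv[...,0].astype(int)-110)<15)&(hsv[...,1]>120),.012)
    r=finder.regions_of(c,'plate_top');print([ (x['conf'],x['region'].sum(),x['at']) for x in r]); 
    if r: rect(r[0]['region'],.015)
    g=np.zeros_like(m);g[205:300,140:245]=True
    rect(g&(im['pixels'].min(2)>165),.015)
E
```

```text
t 2.1 pos [ 0.2621 -0.5674  0.2483] F [ 0.23 -0.49 -0.37] T [-0.022  0.072  0.019] op 0.0853 q [-1.257  0.053  1.613  0.     1.476 -0.119]
x [ 0.e+00 -1.e-04 -1.e+00] jawyaw -65.21
shift [ -1.17  45.35 -34.28] turn [-0.  0.  0.]
((554.4966430664062, -33.372581481933594), (137.535888671875, 120.38500213623047), 89.27030944824219)
[(0.95, np.int64(4366), [197.4, 254.0])]
((534.7616577148438, 315.2704162597656), (204.0689239501953, 139.48370361328125), 78.24903106689453)
((533.588623046875, 328.7650146484375), (237.90354919433594, 251.3788604736328), 0.018916578963398933)
```

step_arm:
  moves:
    - [[-1.2, 45, -34], [-60, 0, 0], 1]
    - [[-1.2, 45, -34], [-60, 0, 0], 1]
    - [[-1.2, 45, -34], [-60, 0, 0], 1]
    - [[-1.2, 45, -34], [-60, 0, 0], 1]
    - [[-1.2, 45, -34], [-60, 0, 0], 1]
    - [[-1.2, 45, -34], [-60, 0, 0], 1]
    - [[-1.2, 45, -34], [-60, 0, 0], 1]
    - [[-1.2, 45, -34], [-60, 0, 0], 1]
    - [[-1.2, 45, -34], [-60, 0, 0], 1]
    - [[-1.2, 45, -34], [-60, 0, 0], 1]

```text
t: 3.03
tool_pos: [0.4591, -0.198, 0.2576]
tool_rot: [0.07, 1.569, -0.07]
contact_force: [1.1, -0.9, 1.3]
opening: 0.0856
```

```bash
python3 - <<'E'
from h import *
state(); go([.5,-.053,.24],-60)
E
```

```text
t 3.03 pos [ 0.4591 -0.198   0.2576] F [ 1.13 -0.9   1.33] T [ 0.026  0.03  -0.024] op 0.0856 q [-0.556 -0.259  1.887  0.     1.513 -0.467]
x [ 1.e-03 -5.e-04 -1.e+00] jawyaw -5.12
shift [ 1.76 14.81  2.78] turn [-6.e+01  4.e-02  5.e-02]
```

step_arm:
  moves:
    - [[1.8, 14.8, 2.8], [-60, 0, 0], 1]
    - [[1.8, 14.8, 2.8], [-60, 0, 0], 1]
    - [[1.8, 14.8, 2.8], [-60, 0, 0], 1]
    - [[1.8, 14.8, 2.8], [-60, 0, 0], 1]
    - [[1.8, 14.8, 2.8], [-60, 0, 0], 1]
    - [[1.8, 14.8, 2.8], [-60, 0, 0], 1]
    - [[1.8, 14.8, 2.8], [-60, 0, 0], 1]
    - [[1.8, 14.8, 2.8], [-60, 0, 0], 1]
    - [[1.8, 14.8, 2.8], [-60, 0, 0], 1]
    - [[1.8, 14.8, 2.8], [-60, 0, 0], 1]

```text
t: 3.87
tool_pos: [0.5002, -0.0531, 0.2396]
tool_rot: [-0.748, 1.438, 0.747]
contact_force: [0.5, -0.2, 0.5]
opening: 0.0852
```

```bash
python3 - <<'E'
from h import *
np.set_printoptions(precision=4,suppress=True)
o,M=state(); im=cams.get_image('wrist'); cv2.imwrite('pics/w1.png',im['pixels'])
import pickle;pickle.dump(im,open('w1.pkl','wb'))
print({k:v for k,v in im.items() if k!='pixels'})
for n,z in dict(nut_centre=.083,spindle_rim=.101,block_centre=.0245,block_grip=.0245,gauge_frame=0,boss_top=.074).items():
    for r in finder.tip_of('wrist',n)[:2]: print(n,round(r['conf'],2),np.round(r['at'],1),atz(im,r['at'],z))
for r in finder.regions_of('wrist','nut_centre')[:2]:
    m=r['region'].astype('uint8');print(r['conf'],m.sum(),r['at'])
    np.save('nutmask.npy',m)
    break
E
```

```text
t 3.87 pos [ 0.5002 -0.0531  0.2396] F [ 0.49 -0.21  0.49] T [-0.035 -0.016  0.012] op 0.0852 q [-0.254 -0.241  1.901 -0.     1.48  -1.212]
x [ 0.0011 -0.0006 -1.    ] jawyaw 54.93
{'fx': 406.7798096549737, 'fy': 406.7798096549737, 'cx': 321.98962136591535, 'cy': 239.58695986296686, 'position': array([ 0.4341, -0.0063,  0.3645]), 'attitude': array([-0.2967, -0.1539,  0.9501])}
nut_centre 0.57 [350.1 261.3] [ 0.5367 -0.053   0.083 ]
spindle_rim 0.23 [372.  221.6] [ 0.5148 -0.022   0.101 ]
block_centre 0.92 [261.7 115.3] [ 0.4133 -0.0507  0.0245]
block_centre 0.87 [369.7 220.9] [ 0.5365 -0.0278  0.0245]
block_grip 0.67 [396.4 206.3] [ 0.5388 -0.002   0.0245]
block_grip 0.64 [283.8  96.2] [ 0.4119 -0.0277  0.0245]
gauge_frame 0.92 [345.  227.2] [ 0.5358 -0.0516  0.    ]
boss_top 0.9 [350.4 252.2] [ 0.5339 -0.0501  0.074 ]
0.62 1629 [346.0, 246.7]
```

View pics/w1.png

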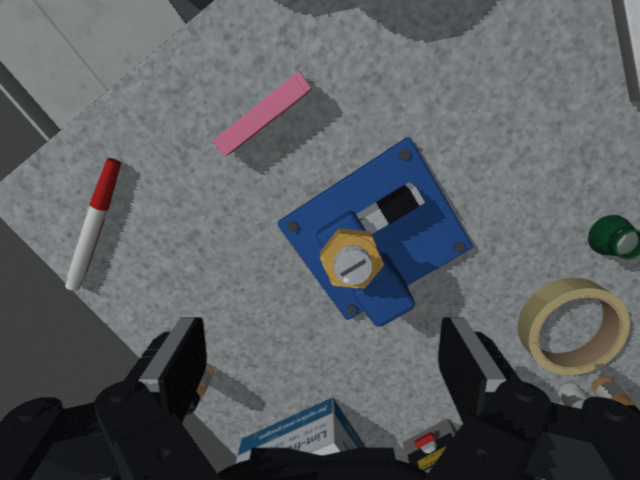

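The wrist view shows the brass nut at about (350,258), the slotted spindle top at (353,265), and the black sleeve at (399,205). I'll fit the nut hexagon and the block outline.

```bash
cat > fit.py <<'E'
from h import *
import pickle
from scipy.optimize import differential_evolution
im=pickle.load(open('w1.pkl','rb'));px=im['pixels'];hsv=cv2.cvtColor(px,cv2.COLOR_BGR2HSV).astype(int)
S=4;x0,y0,x1,y1=300,210,400,310
def hull(P):
    q=np.array([proj(im,p) for p in P]);m=np.zeros(((y1-y0)*S,(x1-x0)*S),'uint8')
    cv2.fillConvexPoly(m,cv2.convexHull(((q-[x0,y0]+.5)*S).astype('int32')),1);return m>0
def ring(cx,cy,z,r,n,a): 
    t=a+np.arange(n)*2*np.pi/n; return [[cx+r*np.cos(u),cy+r*np.sin(u),z] for u in t]
br=((hsv[...,0]>12)&(hsv[...,0]<32)&(hsv[...,1]>110)&(hsv[...,2]>50))[y0:y1,x0:x1]
print(br.sum())
B=cv2.resize(br.astype('uint8'),None,fx=S,fy=S,interpolation=0)>0
def model(v):
    cx,cy,a,zc=v;Rr=.0205/np.cos(np.pi/6);a=np.radians(a+30)
    h=hull(ring(cx,cy,zc-.008,Rr,6,a)+ring(cx,cy,zc+.008,Rr,6,a))
    s=hull(ring(cx,cy,zc+.008,.0125,24,0)+ring(cx,cy,.101,.0125,24,0))
    return h&~s
def cost(v): m=model(v);return 1-(m&B).sum()/(m|B).sum()
r=differential_evolution(cost,[(.52,.55),(-.07,-.035),(-30,30),(.0815,.0845)],seed=1,maxiter=40,popsize=10,polish=False);print(r.x,r.fun)
# frame foot outline
bl=((abs(hsv[...,0]-112)<12)&(hsv[...,1]>130)).astype('uint8');n,l,s,_=cv2.connectedComponentsWithStats(bl);i=1+s[1:,4].argmax()
ys,xs=np.nonzero(l==i);P=np.array([atz(im,p,.012)[:2]*1000 for p in zip(xs,ys)],'float32');
near=P  # edges away from arm
print('foot',cv2.minAreaRect(P))
# sleeve: black in the foot area, at top face z=.037
d=((hsv[...,2]<45)).astype('uint8');n,l,s,_=cv2.connectedComponentsWithStats(d);i=l[205,400]
ys,xs=np.nonzero(l==i);P=np.array([atz(im,p,.037)[:2]*1000 for p in zip(xs,ys)],'float32');print('sleeve',i,len(xs),cv2.minAreaRect(P),P.mean(0))
E
python3 fit.py
```

```text
1467
[ 0.53536078 -0.05085987 16.99501478  0.08158418] 0.19708378970427165
foot ((566.20068359375, -31.6661376953125), (137.39645385742188, 143.06777954101562), 88.50493621826172)
sleeve 2 882 ((533.6167602539062, -0.5282793045043945), (27.973024368286133, 22.250293731689453), 87.7630386352539) [533.7185      -0.54657876]
```

```bash
cat >> fit.py <<'E'
big=cv2.resize(px[y0:y1,x0:x1],None,fx=S,fy=S,interpolation=cv2.INTER_CUBIC)
def outline(m,c):
    k,_=cv2.findContours(m.astype('uint8'),0,1);cv2.drawContours(o2,k,-1,c,1)
o2=big.copy();outline(model(r.x),(0,0,255));outline(B,(0,255,0))
cv2.imwrite('pics/fit1.png',np.hstack([big,o2]))
E
python3 fit.py
```

```text
1467
[ 0.53536078 -0.05085987 16.99501478  0.08158418] 0.19708378970427165
foot ((566.20068359375, -31.6661376953125), (137.39645385742188, 143.06777954101562), 88.50493621826172)
sleeve 2 882 ((533.6167602539062, -0.5282793045043945), (27.973024368286133, 22.250293731689453), 87.7630386352539) [533.7185      -0.54657876]
```

View pics/fit1.png

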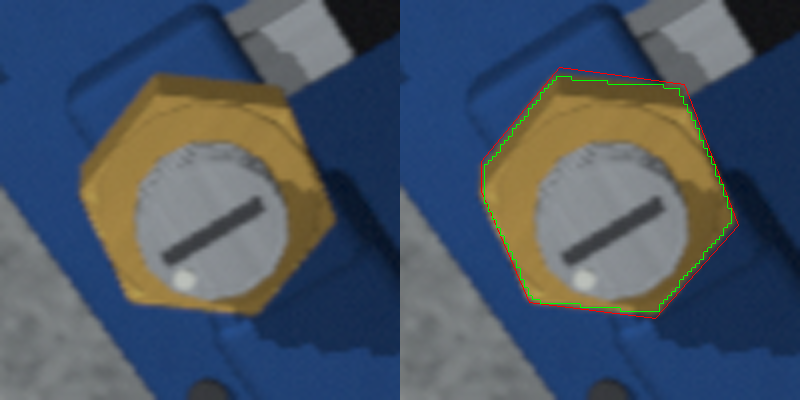

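The fitted hexagon matches the nut closely: centre about (0.5355, -0.0515), flats at 17° modulo 60°. I'll take the jaws to yaw 77° and lower them.

```bash
python3 - <<'E'
from h import *
state(); go([.5355,-.0513,.0815],-22.0)
E
```

```text
t 4.27 pos [ 0.5002 -0.0532  0.2395] F [0.46 0.38 0.31] T [ 0.047  0.028 -0.011] op 0.0852 q [-0.254 -0.241  1.901 -0.     1.48  -1.211]
x [ 9.e-04 -5.e-04 -1.e+00] jawyaw 54.86
shift [15.81 -2.76  2.19] turn [-2.2e+01 -1.0e-02  6.0e-02]
```

step_arm:
  moves:
    - [[2, -2.8, 2.2], [-22, 0, 0], 1]
    - [[4, -2.8, 2.2], [-22, 0, 0], 1]
    - [[6, -2.8, 2.2], [-22, 0, 0], 1]
    - [[8, -2.8, 2.2], [-22, 0, 0], 1]
    - [[10, -2.8, 2.2], [-22, 0, 0], 1]
    - [[12, -2.8, 2.2], [-22, 0, 0], 1]
    - [[14, -2.8, 2.2], [-22, 0, 0], 1]
    - [[15, -2.8, 2.2], [-22, 0, 0], 1]
    - [[15.8, -2.8, 2.2], [-22, 0, 0], 1]
    - [[15.8, -2.8, 2.2], [-22, 0, 0], 1]

```text
t: 5.1
tool_pos: [0.5349, -0.0513, 0.08]
tool_rot: [-1.038, 1.311, 1.04]
contact_force: [0.0, 0.5, 0.1]
opening: 0.0854
```

```bash
python3 - <<'E'
from h import *
state();go([.5355,-.0513,.0815],0)
E
```

```text
t 5.1 pos [ 0.5349 -0.0513  0.08  ] F [0.01 0.47 0.13] T [0.023 0.017 0.022] op 0.0854 q [-0.234  0.014  1.95  -0.     1.18  -1.575]
x [-1.9e-03  1.0e-04 -1.0e+00] jawyaw 76.85
shift [-0.15 -0.06  0.01] turn [ 0.   -0.02 -0.11]
```

step_arm:
  moves:
    - [[-0.1, 0, 0], [0, 0, 0], 0.55]
    - [[-0.1, 0, 0], [0, 0, 0], 0.5]
    - [[-0.1, 0, 0], [0, 0, 0], 0]
    - [[-0.1, 0, 0], [0, 0, 0], 0]
    - [[-0.1, 0, 0], [0, 0, 0], 0]
    - [[-0.1, 0, 0], [0, 0, 0], 0]
    - [[-0.1, 0, 0], [0, 0, 0], 0]
    - [[-0.1, 0, 0], [0, 0, 0], 0]
    - [[-0.1, 0, 0], [0, 0, 0], 0]
    - [[-0.1, 0, 0], [0, 0, 0], 0]
  grip_force: 80

```text
t: 5.93
tool_pos: [0.5358, -0.0514, 0.0823]
tool_rot: [-1.039, 1.309, 1.038]
contact_force: [-0.4, 1.3, 6.2]
opening: 0.0394
```

```bash
python3 - <<'E'
from h import *
state()
E
```

```text
t 5.93 pos [ 0.5358 -0.0514  0.0823] F [-0.37  1.29  6.18] T [ 0.089  0.112 -0.005] op 0.0394 q [-0.234  0.011  1.948 -0.     1.182 -1.575]
x [ 3.e-04 -3.e-04 -1.e+00] jawyaw 76.84
```

step_arm:
  moves:
    - [[0.0, 0, 0], [7, 0, 0], 0]
    - [[0.01, 0, 0], [14, 0, 0], 0]
    - [[0.02, 0, 0], [21, 0, 0], 0]
    - [[0.03, 0, 0], [28, 0, 0], 0]
    - [[0.03, 0, 0], [35, 0, 0], 0]
    - [[0.03, 0, 0], [42, 0, 0], 0]
    - [[0.04, 0, 0], [49, 0, 0], 0]
    - [[0.05, 0, 0], [56, 0, 0], 0]
    - [[0.05, 0, 0], [63, 0, 0], 0]
    - [[0.06, 0, 0], [70, 0, 0], 0]

```text
t: 6.77
tool_pos: [0.5354, -0.0518, 0.0819]
tool_rot: [-0.09, 1.57, 0.088]
contact_force: [-1.9, -1.6, 4.4]
opening: 0.0394
```

```bash
python3 - <<'E'
from h import *
state()
E
```

```text
t 6.77 pos [ 0.5354 -0.0518  0.0819] F [-1.9  -1.57  4.36] T [-0.138  0.506 -0.015] op 0.0394 q [-0.234  0.012  1.948 -0.002  1.182 -0.347]
x [-0.0012 -0.0012 -1.    ] jawyaw 6.52
```

step_arm:
  moves:
    - [[0.0, 0, 0], [2.5, 0, 0], 0]
    - [[0.0, 0, 0], [5, 0, 0], 0]
    - [[0.01, 0, 0], [7.5, 0, 0], 0]
    - [[0.01, 0, 0], [10, 0, 0], 0]
    - [[0.01, 0, 0], [12.5, 0, 0], 0]
    - [[0.01, 0, 0], [15, 0, 0], 0]
    - [[0.01, 0, 0], [17.5, 0, 0], 0]
    - [[0.02, 0, 0], [20, 0, 0], 0]
    - [[0.02, 0, 0], [22.5, 0, 0], 0]
    - [[0.02, 0, 0], [25, 0, 0], 0]

```text
t: 7.6
tool_pos: [0.5351, -0.0519, 0.0818]
tool_rot: [0.253, 1.558, -0.256]
contact_force: [-1.8, -0.4, 2.5]
opening: 0.0396
```

```bash
python3 - <<'E'
from h import *
state()
E
```

```text
t 7.6 pos [ 0.5351 -0.0519  0.0818] F [-1.76 -0.38  2.51] T [-0.013  0.191  0.024] op 0.0396 q [-0.234  0.012  1.948 -0.002  1.183  0.091]
x [-0.002  -0.0014 -1.    ] jawyaw -18.59
```

step_arm:
  moves:
    - [[0.0, 0, 0], [2.5, 0, 0], 0]
    - [[0.0, 0, 0], [5, 0, 0], 0]
    - [[0.01, 0, 0], [7.5, 0, 0], 0]
    - [[0.01, 0, 0], [10, 0, 0], 0]
    - [[0.01, 0, 0], [12.5, 0, 0], 0]
    - [[0.01, 0, 0], [15, 0, 0], 0]
    - [[0.01, 0, 0], [17.5, 0, 0], 0]
    - [[0.02, 0, 0], [20, 0, 0], 0]
    - [[0.02, 0, 0], [22.5, 0, 0], 0]
    - [[0.02, 0, 0], [25, 0, 0], 0]

```text
t: 8.43
tool_pos: [0.5348, -0.0518, 0.0816]
tool_rot: [0.594, 1.49, -0.598]
contact_force: [-0.9, 0.2, 2.8]
opening: 0.0399
```

```bash
python3 - <<'E'
from h import *
state()
E
```

```text
t 8.43 pos [ 0.5348 -0.0518  0.0816] F [-0.88  0.25  2.78] T [0.137 0.225 0.375] op 0.0399 q [-0.234  0.012  1.949 -0.002  1.183  0.528]
x [-0.0029 -0.0015 -1.    ] jawyaw -43.63
```

Contact is felt at 0.375 Nm, roughly 0.15 rad past first touch. I'll continue in small steps.

step_arm:
  moves:
    - [[0.0, 0, 0], [1, 0, 0], 0]
    - [[0.0, 0, 0], [2, 0, 0], 0]
    - [[0.0, 0, 0], [3, 0, 0], 0]
    - [[0.0, 0, 0], [4, 0, 0], 0]
    - [[0.0, 0, 0], [5, 0, 0], 0]
    - [[0.0, 0, 0], [6, 0, 0], 0]
    - [[0.01, 0, 0], [7.5, 0, 0], 0]
    - [[0.01, 0, 0], [9, 0, 0], 0]
    - [[0.01, 0, 0], [10.5, 0, 0], 0]
    - [[0.01, 0, 0], [12, 0, 0], 0]
  grip_force: 100

```text
t: 9.27
tool_pos: [0.5347, -0.0517, 0.0815]
tool_rot: [0.756, 1.437, -0.761]
contact_force: [-2.0, 1.5, 3.0]
opening: 0.0389
```

```bash
python3 - <<'E'
from h import *
state()
E
```

```text
t 9.27 pos [ 0.5347 -0.0517  0.0815] F [-1.99  1.51  2.98] T [0.227 0.254 0.553] op 0.0389 q [-0.234  0.012  1.949 -0.002  1.184  0.74 ]
x [-0.0032 -0.0014 -1.    ] jawyaw -55.72
```

step_arm:
  moves:
    - [[0.0, 0, 0], [2, 0, 0], 0]
    - [[0.0, 0, 0], [4, 0, 0], 0]
    - [[0.0, 0, 0], [6, 0, 0], 0]
    - [[0.0, 0, 0], [8, 0, 0], 0]
    - [[0.0, 0, 0], [10, 0, 0], 0]
    - [[0.01, 0, 0], [12, 0, 0], 0]
    - [[0.01, 0, 0], [13.5, 0, 0], 0]
    - [[0.01, 0, 0], [13.5, 0, 0], 0]
    - [[0.01, 0, 0], [13.5, 0, 0], 0]
    - [[0.01, 0, 0], [13.5, 0, 0], 0]

```text
t: 10.1
tool_pos: [0.5347, -0.0516, 0.0814]
tool_rot: [0.936, 1.361, -0.94]
contact_force: [-1.6, 1.3, 3.6]
opening: 0.0393
```

```bash
python3 - <<'E'
from h import *
for i in range(4):
    state(); cams.get_image('wrist')
E
```

```text
t 10.1 pos [ 0.5347 -0.0516  0.0814] F [-1.61  1.29  3.57] T [0.352 0.337 0.53 ] op 0.0393 q [-0.234  0.012  1.949 -0.002  1.184  0.975]
x [-0.0033 -0.0011 -1.    ] jawyaw -69.2
t 10.15 pos [ 0.5347 -0.0516  0.0814] F [-1.94  1.23  3.35] T [0.285 0.255 0.479] op 0.0392 q [-0.234  0.012  1.949 -0.002  1.184  0.975]
x [-0.0033 -0.0011 -1.    ] jawyaw -69.21
t 10.2 pos [ 0.5347 -0.0516  0.0814] F [-1.19  0.83  3.43] T [0.307 0.221 0.484] op 0.0394 q [-0.234  0.012  1.949 -0.002  1.184  0.975]
x [-0.0034 -0.0011 -1.    ] jawyaw -69.21
t 10.25 pos [ 0.5347 -0.0516  0.0814] F [-1.14  0.95  4.39] T [0.352 0.22  0.499] op 0.0391 q [-0.234  0.012  1.949 -0.002  1.184  0.975]
x [-0.0033 -0.0011 -1.    ] jawyaw -69.22
```

step_arm:
  moves:
    - [[0, 0, 0], [0, 0, 0], 0]
    - [[0, 0, 0], [0, 0, 0], 0]
    - [[0, 0, 0], [0, 0, 0], 0]
    - [[0, 0, 0], [0, 0, 0], 0]
    - [[0, 0, 0], [0, 0, 0], 0]
    - [[0, 0, 0], [0, 0, 0], 0]
    - [[0, 0, 0], [0, 0, 0], 0]
    - [[0, 0, 0], [0, 0, 0], 0]
    - [[0, 0, 0], [0, 0, 0], 0]
    - [[0, 0, 0], [0, 0, 0], 0]

```text
t: 11.13
tool_pos: [0.5347, -0.0516, 0.0814]
tool_rot: [0.936, 1.361, -0.941]
contact_force: [-1.2, 1.4, 3.5]
opening: 0.0392
```

```bash
python3 - <<'E'
from h import *
for i in range(3):
    state(); cams.get_image('wrist')
E
```

```text
t 11.13 pos [ 0.5347 -0.0516  0.0814] F [-1.16  1.42  3.5 ] T [0.381 0.268 0.576] op 0.0392 q [-0.234  0.012  1.949 -0.002  1.184  0.975]
x [-0.0034 -0.0011 -1.    ] jawyaw -69.21
t 11.18 pos [ 0.5347 -0.0516  0.0814] F [-1.64  1.91  3.22] T [0.34  0.273 0.534] op 0.0391 q [-0.234  0.012  1.949 -0.002  1.184  0.975]
x [-0.0033 -0.0011 -1.    ] jawyaw -69.22
t 11.23 pos [ 0.5347 -0.0516  0.0814] F [-1.81  1.48  3.34] T [0.36  0.253 0.534] op 0.0388 q [-0.234  0.012  1.949 -0.002  1.184  0.975]
x [-0.0034 -0.0011 -1.    ] jawyaw -69.22
```

Standing torque is 0.53 Nm. The moving readings (0.375, then 0.553 Nm after another 12°) match the 0.8 Nm/rad slope, so I put the nut at about 0.6 rad past touch and below the drag limit. I'll release it and check the spring-back and the spindle by camera.

step_arm:
  moves:
    - [[0, 0, 0], [0, 0, 0], 0.55]
    - [[0, 0, 0], [0, 0, 0], 0.65]
    - [[0, 0, 0], [0, 0, 0], 0.8]
    - [[0, 0, 0], [0, 0, 0], 1]
    - [[-1, 0, 0], [0, 0, 0], 1]
    - [[-3, 0, 0], [0, 0, 0], 1]
    - [[-5, 0, 0], [-7, 0, 0], 1]
    - [[-8, 0, 0], [-14, 0, 0], 1]
    - [[-11, 0, 0], [-21, 0, 0], 1]
    - [[-14, 0, 0], [-28, 0, 0], 1]

```text
t: 12.12
tool_pos: [0.5349, -0.0514, 0.2234]
tool_rot: [0.557, 1.5, -0.56]
contact_force: [0.8, 0.4, 0.1]
opening: 0.0853
```

```bash
python3 - <<'E'
from h import *
o,M=state(); go([.535,-.03,.22],-40)
E
```

```text
t 12.12 pos [ 0.5349 -0.0514  0.2234] F [0.79 0.4  0.1 ] T [ 0.027  0.018 -0.048] op 0.0853 q [-0.233 -0.139  1.841 -0.002  1.443  0.48 ]
x [-0.003  -0.0012 -1.    ] jawyaw -40.88
shift [ 0.33  1.62 -1.39] turn [-40.    -0.14   0.13]
```

step_arm:
  moves:
    - [[0.3, 1.6, -1.4], [-40, 0, 0], 1]
    - [[0.3, 1.6, -1.4], [-40, 0, 0], 1]
    - [[0.3, 1.6, -1.4], [-40, 0, 0], 1]
    - [[0.3, 1.6, -1.4], [-40, 0, 0], 1]
    - [[0.3, 1.6, -1.4], [-40, 0, 0], 1]
    - [[0.3, 1.6, -1.4], [-40, 0, 0], 1]
    - [[0.3, 1.6, -1.4], [-40, 0, 0], 1]
    - [[0.3, 1.6, -1.4], [-40, 0, 0], 1]
    - [[0.3, 1.6, -1.4], [-40, 0, 0], 1]
    - [[0.3, 1.6, -1.4], [-40, 0, 0], 1]

```text
t: 12.95
tool_pos: [0.5348, -0.0302, 0.2206]
tool_rot: [0.012, 1.573, -0.014]
contact_force: [-0.8, -0.2, -0.6]
opening: 0.0855
```

```bash
cat > b.py <<'E'
from h import *
import pickle,sys
np.set_printoptions(precision=4,suppress=True)
state(); im=cams.get_image('wrist');pickle.dump(im,open('w2.pkl','wb'))
tp=cams.get_image('top');sd=cams.get_image('side')
C=dict(wrist=im,top=tp,side=sd)
for n,z in dict(nut_centre=.082,spindle_rim=.101,block_centre=.0245,block_grip=.0245).items():
    for c in C:
        for r in finder.tip_of(c,n)[:2]: print(n,c,round(r['conf'],2),np.round(r['at'],1),atz(C[c],r['at'],z))
n=proj(im,[.5355,-.052,.082]);print('nut px',n,'grip px',proj(im,[.535,0,.037]))
cv2.imwrite('pics/w2.png',im['pixels'])
E
python3 b.py
```

```text
t 12.95 pos [ 0.5348 -0.0302  0.2206] F [-0.83 -0.18 -0.61] T [-0.016 -0.026  0.014] op 0.0855 q [-0.194 -0.142  1.848 -0.002  1.438 -0.177]
x [-0.0027 -0.0012 -1.    ] jawyaw -0.96
nut_centre wrist 0.57 [323.5 261.3] [ 0.5353 -0.0527  0.082 ]
nut_centre top 0.58 [262.3 193.5] [0.6692 0.1387 0.082 ]
nut_centre side 0.57 [342.7 219.1] [ 0.5366 -0.042   0.082 ]
spindle_rim wrist 0.84 [323.9 289.3] [ 0.5354 -0.0651  0.101 ]
spindle_rim side 0.78 [347.3 204. ] [ 0.5361 -0.0678  0.101 ]
block_centre wrist 0.71 [178.1 234.3] [ 0.4148 -0.0495  0.0245]
block_centre top 0.6 [329.6 249.6] [ 0.5375 -0.0264  0.0245]
block_centre side 0.82 [337.9 246. ] [ 0.5426 -0.0297  0.0245]
block_centre side 0.73 [402.9 256.5] [ 0.4135 -0.0387  0.0245]
block_grip wrist 0.84 [176.3 205.3] [ 0.4165 -0.0248  0.0245]
block_grip wrist 0.81 [329.1 172.6] [ 0.5406 -0.0004  0.0245]
block_grip top 0.63 [319.8 250.4] [ 0.5355 -0.0018  0.0245]
block_grip side 0.93 [401.8 266.8] [ 0.4075 -0.0076  0.0245]
block_grip side 0.63 [333.7 256.5] [0.5389 0.0047 0.0245]
nut px [323.7347 260.3135] grip px [321.9436 174.8341]
```

View pics/w2.png

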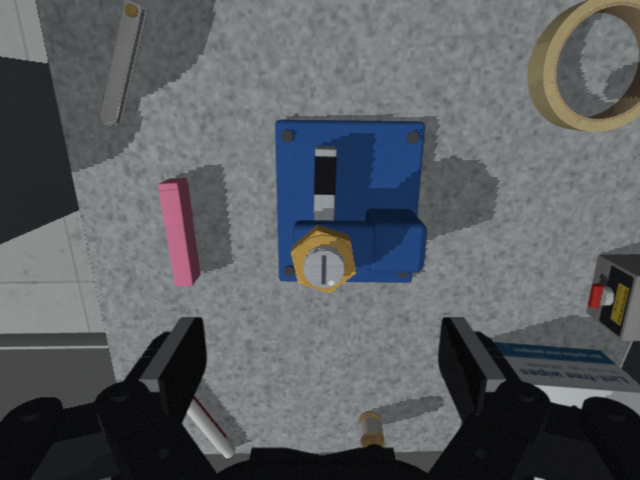

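The wrist view shows the nut at (324,262), the spindle slot pointing along y, the sleeve at (325,175), and nothing disturbed. I'll measure the nut angle, the slot angle and the sleeve.

```bash
cat > fit2.py <<'E'
from h import *
import pickle
from scipy.optimize import differential_evolution
S=4
for f,zc in(('w1.pkl',.083),('w2.pkl',.0818)):
    im=pickle.load(open(f,'rb'));px=im['pixels'];hsv=cv2.cvtColor(px,cv2.COLOR_BGR2HSV).astype(int)
    c=proj(im,[.5352,-.052,.09]).astype(int);x0,y0=c-55;x1,y1=c+55
    def hull(P):
        q=np.array([proj(im,p) for p in P]);m=np.zeros((110*S,110*S),'uint8')
        cv2.fillConvexPoly(m,cv2.convexHull(((q-[x0,y0]+.5)*S).astype('int32')),1);return m>0
    ring=lambda cx,cy,z,r,n,a:[[cx+r*np.cos(u),cy+r*np.sin(u),z] for u in a+np.arange(n)*2*np.pi/n]
    br=((hsv[...,0]>12)&(hsv[...,0]<32)&(hsv[...,1]>110)&(hsv[...,2]>50))[y0:y1,x0:x1]
    B=cv2.resize(br.astype('uint8'),None,fx=S,fy=S,interpolation=0)
    k,_=cv2.findContours(B,0,1);k=max(k,key=cv2.contourArea);F=np.zeros_like(B);cv2.drawContours(F,[k],-1,1,-1);F=F>0
    def model(v):
        cx,cy,a=v;Rr=.0205/np.cos(np.pi/6);a=np.radians(a+30)
        return hull(ring(cx,cy,zc-.008,Rr,6,a)+ring(cx,cy,zc+.008,Rr,6,a))
    cost=lambda v:1-(model(v)&F).sum()/(model(v)|F).sum()
    r=differential_evolution(cost,[(.525,.545),(-.062,-.042),(-10,50)],seed=1,maxiter=40,popsize=10,polish=False);print(f,'nut',r.x,r.fun)
    cx,cy,_=r.x
    G=[(x,y) for y in range(y0,y1) for x in range(x0,x1)]
    W=np.array([atz(im,g,.101)[:2] for g in G]);v=np.array([hsv[y,x,2] for x,y in G]);s=np.array([hsv[y,x,1] for x,y in G])
    for nm,m in(('slot',(np.hypot(*(W-[cx,cy]).T)<.009)&(v<100)),('dot',(np.hypot(*(W-[cx,cy]).T)<.0135)&(v>205)&(s<60))):
        Q=W[m]
        if len(Q)>3:
            u=np.linalg.svd(Q-Q.mean(0))[2][0];print(nm,len(Q),Q.mean(0),np.degrees(np.arctan2(u[1],u[0]))%180)
d=((hsv[...,2]<45)).astype('uint8');n,l,s,_=cv2.connectedComponentsWithStats(d);i=l[175,325]
ys,xs=np.nonzero(l==i);P=np.array([atz(im,p,.037)[:2]*1000 for p in zip(xs,ys)],'float32');print('sleeve',i,len(xs),cv2.minAreaRect(P),P.min(0),P.max(0))
m=((abs(hsv[...,0]-112)<12)&(hsv[...,1]>130));ys,xs=np.nonzero(m[:,270:312]);  # left edge direction
e=[(270+np.nonzero(m[y,270:312])[0][0],y) for y in range(130,275,5)];Q=np.array([atz(im,p,.012)[:2] for p in e]);print('foot left edge yaw',np.degrees(np.polyfit(Q[:,1],Q[:,0],1)[0]),Q[:,0].mean())
t=[(x,100+np.nonzero(m[100:140,x])[0][0]) for x in range(285,415,5)];Q=np.array([atz(im,p,.012)[:2] for p in t]);print('foot top edge',np.degrees(np.polyfit(Q[:,0],Q[:,1],1)[0]),Q[:,1].mean())
E
python3 fit2.py
```

```text
w1.pkl nut [ 0.53493202 -0.05079863 17.3551055 ] 0.08051953519703603
slot 108 [ 0.53510229 -0.05079831] 88.19314724155917
w2.pkl nut [ 0.53510354 -0.05058041 11.04916983] 0.0783990517289278
slot 101 [ 0.5353467  -0.05055167] 89.15882076230777
sleeve 2 760 ((537.3292236328125, -0.7074108123779297), (28.158525466918945, 15.232202529907227), 88.71607971191406) [529.41516  -14.935889] [545.0014   13.43958]
foot left edge yaw 1.5685578052379958 0.49729189403773516
foot top edge -1.5982677464332715 0.03784358999038061
```

The spindle slot changed from 88.2° to 89.2°, so the spindle hasn't turned. The nut has turned 126° net and sprang back about 20° as expected, which puts it at about 0.27–0.3 rad past touch. Next is the block: I'll grip the sleeve with the tool leaned 15° towards +y so the gripper body clears the nut.

```bash
cat >> h.py <<'E'
def goto(target,jawyaw,tilt):
    """tilt: deg about jaw axis, body leaning towards jawyaw+90"""
    o=ctrl.get_obs();T=R.from_rotvec(o['tool_rot']);M=T.as_matrix()
    a=np.radians(jawyaw);z=np.array([np.cos(a),np.sin(a),0]);x=np.array([0,0,-1.]);
    x=R.from_rotvec(-z*np.radians(tilt)).apply(x)
    G=R.from_matrix(np.c_[x,np.cross(z,x),z])
    print('shift',np.round(M.T@(np.array(target)-o['tool_pos'])*100,2),'turn',np.round((T.inv()*G).as_rotvec(degrees=True),2))
E
python3 - <<'E'
from h import *
goto([.537,.006,.09],-1.57,15);goto([.537,.006,.036],-1.57,15);goto([.537,.006,.036],-1.57,0)
E
```

```text
shift [13.03  3.64  0.2 ] turn [  0.7   -0.08 -14.93]
shift [18.43  3.64  0.22] turn [  0.7   -0.08 -14.93]
shift [18.43  3.64  0.22] turn [ 0.68 -0.17  0.07]
```

step_arm:
  moves:
    - [[2, 3.6, 0.2], [0.7, 0, -6], 0.7]
    - [[4, 3.6, 0.2], [0.7, 0, -11], 0.7]
    - [[6, 3.6, 0.2], [0.7, 0, -15], 0.6]
    - [[8, 3.6, 0.2], [0.7, 0, -15], 0.6]
    - [[10, 3.6, 0.2], [0.7, 0, -15], 0.6]
    - [[12, 3.6, 0.2], [0.7, 0, -15], 0.6]
    - [[13, 3.6, 0.2], [0.7, 0, -15], 0.6]
    - [[13, 3.6, 0.2], [0.7, 0, -15], 0.6]
    - [[13, 3.6, 0.2], [0.7, 0, -15], 0.6]
    - [[13, 3.6, 0.2], [0.7, 0, -15], 0.6]

```text
t: 14.53
tool_pos: [0.5381, 0.0055, 0.0918]
tool_rot: [-0.185, 1.563, -0.228]
contact_force: [0.6, 0.3, 0.1]
opening: 0.051
```

```bash
python3 - <<'E'
from h import *
state();goto([.537,.006,.036],-1.57,15)
im=cams.get_image('wrist');print(proj(im,[.537,-.0007,.037]))
for r in finder.tip_of('wrist','block_grip')[:2]:print(r,atz(im,r['at'],.0245))
hsv=cv2.cvtColor(im['pixels'],cv2.COLOR_BGR2HSV);cv2.imwrite('pics/w3.png',im['pixels'])
E
```

```text
t 14.53 pos [0.5381 0.0055 0.0918] F [0.56 0.26 0.11] T [ 0.126 -0.002 -0.029] op 0.051 q [-1.000e-03  2.600e-02  1.932e+00 -2.820e-01  1.203e+00  1.320e-01]
x [-0.0062 -0.2601 -0.9656] jawyaw -1.59
shift [ 5.38  1.5  -0.11] turn [-0.03  0.05  0.08]
[319.60788558 266.30859737]
{'at': [322.3, 250.7], 'conf': 0.8} [ 5.38305031e-01 -4.33486900e-04  2.45000000e-02]
{'at': [97.5, 281.4], 'conf': 0.64} [ 0.41923206 -0.01682807  0.0245    ]
```

View pics/w3.png

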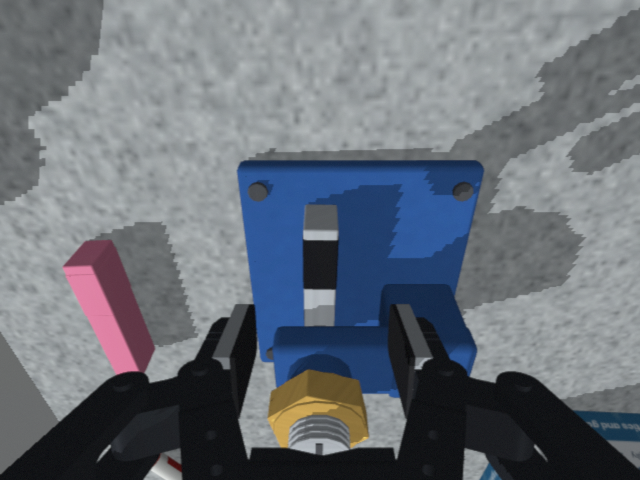

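The sleeve at (320,260) is centred between the jaws. I'll lower and close lightly.

step_arm:
  moves:
    - [[1, 0.3, -0.1], [0, 0, 0], 0.6]
    - [[2, 0.6, -0.1], [0, 0, 0], 0.6]
    - [[3, 0.9, -0.1], [0, 0, 0], 0.6]
    - [[4, 1.2, -0.1], [0, 0, 0], 0.6]
    - [[5, 1.4, -0.1], [0, 0, 0], 0.6]
    - [[5.3, 1.5, -0.1], [0, 0, 0], 0.6]
    - [[5.3, 1.5, -0.1], [0, 0, 0], 0.6]
    - [[5.3, 1.5, -0.1], [0, 0, 0], 0.6]
    - [[5.3, 1.5, -0.1], [0, 0, 0], 0.6]
    - [[5.3, 1.5, -0.1], [0, 0, 0], 0.6]
  grip_force: 25

```text
t: 15.47
tool_pos: [0.538, 0.0063, 0.0378]
tool_rot: [-0.185, 1.561, -0.228]
contact_force: [0.0, -0.3, -0.3]
opening: 0.0512
```

```bash
python3 - <<'E'
from h import *
state();goto([.537,.006,.036],-1.57,15)
E
```

```text
t 15.47 pos [0.538  0.0063 0.0378] F [ 0.04 -0.28 -0.28] T [ 0.149 -0.011  0.024] op 0.0512 q [ 1.000e-03  1.070e-01  1.952e+00 -2.950e-01  1.105e+00  1.650e-01]
x [-0.0041 -0.26   -0.9656] jawyaw -1.59
shift [ 0.18  0.02 -0.1 ] turn [-0.07  0.18  0.07]
```

step_arm:
  moves:
    - [[0.1, 0, 0], [0, 0, 0], 0.5]
    - [[0.1, 0, 0], [0, 0, 0], 0.4]
    - [[0.1, 0, 0], [0, 0, 0], 0.3]
    - [[0.1, 0, 0], [0, 0, 0], 0.2]
    - [[0.1, 0, 0], [0, 0, 0], 0.1]
    - [[0.1, 0, 0], [0, 0, 0], 0]
    - [[0.1, 0, 0], [0, 0, 0], 0]
    - [[0.1, 0, 0], [0, 0, 0], 0]
    - [[0.1, 0, 0], [0, 0, 0], 0]
    - [[0.1, 0, 0], [0, 0, 0], 0]
  grip_force: 25

```text
t: 16.3
tool_pos: [0.5379, 0.006, 0.0371]
tool_rot: [-0.185, 1.562, -0.229]
contact_force: [-3.1, 0.9, 5.5]
opening: 0.0153
```

```bash
python3 - <<'E'
from h import *
state();goto([.538,.05,.037],-1.59,15)
E
```

```text
t 16.3 pos [0.5379 0.006  0.0371] F [-3.14  0.9   5.51] T [-0.056  0.564 -0.18 ] op 0.0153 q [ 0.     0.108  1.953 -0.296  1.104  0.165]
x [-0.0045 -0.2602 -0.9655] jawyaw -1.6
shift [-1.13  4.25 -0.11] turn [-0.05  0.16  0.09]
```

step_arm:
  moves:
    - [[0, 0, 0], [0, 0, 0], 0]
    - [[-0.05, 0.19, 0], [0, 0, 0], 0]
    - [[-0.1, 0.38, 0], [0, 0, 0], 0]
    - [[-0.16, 0.58, 0], [0, 0, 0], 0]
    - [[-0.21, 0.77, 0], [0, 0, 0], 0]
    - [[-0.26, 0.97, 0], [0, 0, 0], 0]
    - [[-0.31, 1.16, 0], [0, 0, 0], 0]
    - [[-0.36, 1.35, 0], [0, 0, 0], 0]
    - [[-0.42, 1.54, 0], [0, 0, 0], 0]
    - [[-0.47, 1.74, 0], [0, 0, 0], 0]

```text
t: 17.13
tool_pos: [0.5384, 0.0242, 0.0371]
tool_rot: [-0.185, 1.562, -0.229]
contact_force: [-0.1, -2.7, 2.0]
opening: 0.0155
```

```bash
python3 - <<'E'
from h import *
state()
im=cams.get_image('wrist');cv2.imwrite('pics/w4.png',im['pixels'])
E
```

```text
t 17.13 pos [0.5384 0.0242 0.0371] F [-0.07 -2.72  2.02] T [-0.332  0.027  0.012] op 0.0155 q [ 0.034  0.115  1.945 -0.294  1.113  0.197]
x [-0.0046 -0.2603 -0.9655] jawyaw -1.59
```

View pics/w4.png

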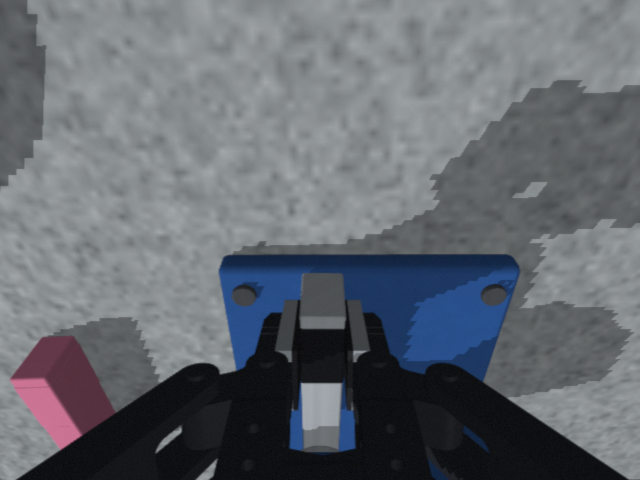

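The block at (323,330) is held straight and follows at low force. I'll draw it out another 40 mm.

step_arm:
  moves:
    - [[-0.1, 0.39, 0], [0, 0, 0], 0]
    - [[-0.21, 0.77, 0], [0, 0, 0], 0]
    - [[-0.31, 1.16, 0], [0, 0, 0], 0]
    - [[-0.42, 1.54, 0], [0, 0, 0], 0]
    - [[-0.52, 1.93, 0], [0, 0, 0], 0]
    - [[-0.62, 2.32, 0], [0, 0, 0], 0]
    - [[-0.73, 2.7, 0], [0, 0, 0], 0]
    - [[-0.83, 3.09, 0], [0, 0, 0], 0]
    - [[-0.94, 3.47, 0], [0, 0, 0], 0]
    - [[-1.04, 3.86, 0], [0, 0, 0], 0]

```text
t: 18.02
tool_pos: [0.5394, 0.0649, 0.037]
tool_rot: [-0.185, 1.562, -0.228]
contact_force: [-0.2, -1.9, 1.1]
opening: 0.0157
```

```bash
python3 - <<'E'
from h import *
state()
im=cams.get_image('wrist')
for n in('block_grip','block_centre'):
    for r in finder.tip_of('wrist',n)[:1]:print(n,r,atz(im,r['at'],.0245))
goto([.538,.063,.11],-1.59,15)
E
```

```text
t 18.02 pos [0.5394 0.0649 0.037 ] F [-0.24 -1.94  1.07] T [-0.381 -0.002  0.043] op 0.0157 q [ 0.108  0.136  1.922 -0.289  1.134  0.265]
x [-0.0047 -0.2599 -0.9656] jawyaw -1.58
block_grip {'at': [88.0, 431.5], 'conf': 0.7} [ 0.42560417 -0.00501598  0.0245    ]
block_centre {'at': [320.5, 375.7], 'conf': 0.85} [0.53814266 0.03267295 0.0245    ]
shift [-6.98 -2.12 -0.12] turn [-0.03  0.15 -0.02]
```

step_arm:
  moves:
    - [[0, 0, 0], [0, 0, 0], 0]
    - [[0, 0, 0], [0, 0, 0], 0]
    - [[-0.5, -0.1, 0], [0, 0, 0], 0]
    - [[-1, -0.3, 0], [0, 0, 0], 0]
    - [[-2, -0.6, 0], [0, 0, 0], 0]
    - [[-3, -0.8, 0], [0, 0, 0], 0]
    - [[-4, -1.1, 0], [0, 0, 0], 0]
    - [[-5, -1.4, 0], [0, 0, 0], 0]
    - [[-6, -1.6, 0], [0, 0, 0], 0]
    - [[-7, -1.9, 0], [0, 0, 0], 0]
  grip_force: 80

```text
t: 19.0
tool_pos: [0.5395, 0.0653, 0.1111]
tool_rot: [-0.183, 1.561, -0.227]
contact_force: [0.1, -0.2, -2.7]
opening: 0.0136
```

```bash
python3 - <<'E'
from h import *
state();goto([.536,.34,.10],-1.59,15)
im=cams.get_image('side');x,y=proj(im,[.538,.04,.1]).astype(int);print(x,y)
cv2.imwrite('pics/s2.png',cv2.resize(im['pixels'][max(0,y-110):y+110,x-140:x+140],None,fx=2.5,fy=2.5))
E
```

```text
t 19.0 pos [0.5395 0.0653 0.1111] F [ 0.05 -0.15 -2.71] T [ 0.329  0.032 -0.051] op 0.0136 q [ 0.108  0.028  1.894 -0.272  1.263  0.224]
x [-0.0037 -0.2581 -0.9661] jawyaw -1.58
shift [-6.02 26.8  -1.11] turn [-0.04  0.2  -0.04]
326 234
```

View pics/s2.png

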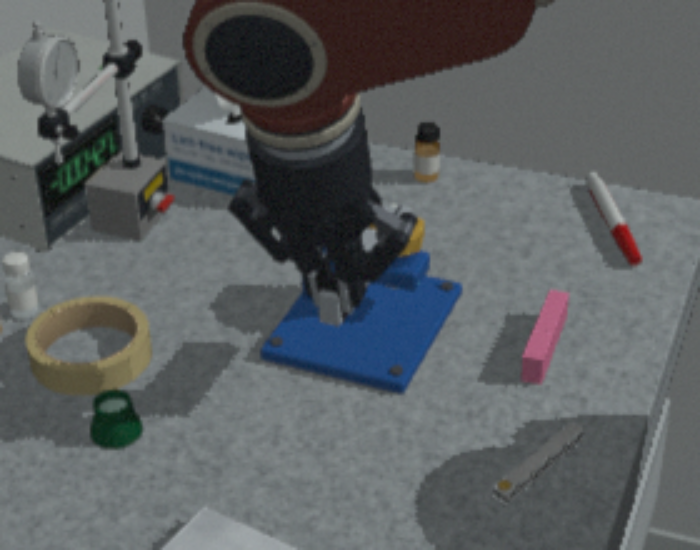

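The block is lifted (weight 2.7 N) and the bystanders are untouched. I'll carry it to the plate.

step_arm:
  moves:
    - [[-0.6, 2.7, -0.1], [0, 0, 0], 0]
    - [[-1.2, 5.4, -0.2], [0, 0, 0], 0]
    - [[-1.8, 8, -0.3], [0, 0, 0], 0]
    - [[-2.4, 10.7, -0.4], [0, 0, 0], 0]
    - [[-3.2, 13.4, -0.6], [0, 0, 0], 0]
    - [[-3.8, 16.1, -0.7], [0, 0, 0], 0]
    - [[-4.4, 18.8, -0.8], [0, 0, 0], 0]
    - [[-5, 21.4, -0.9], [0, 0, 0], 0]
    - [[-5.6, 24.1, -1], [0, 0, 0], 0]
    - [[-6, 26.8, -1.1], [0, 0, 0], 0]

```text
t: 19.88
tool_pos: [0.5377, 0.3416, 0.1027]
tool_rot: [-0.182, 1.556, -0.226]
contact_force: [0.9, -0.7, -2.7]
opening: 0.0142
```

```bash
python3 - <<'E'
from h import *
state();goto([.536,.34,.044],-1.59,15)
im=cams.get_image('wrist')
for n in('block_centre','plate_top'):
    for r in finder.tip_of('wrist',n)[:1]:print(n,r,atz(im,r['at'],.09))
im=cams.get_image('side');x,y=proj(im,[.538,.33,.09]).astype(int);print(x,y)
cv2.imwrite('pics/s3.png',cv2.resize(im['pixels'][max(0,y-110):y+110,x-140:x+140],None,fx=2.5,fy=2.5))
E
```

```text
t 19.88 pos [0.5377 0.3416 0.1027] F [ 0.92 -0.72 -2.71] T [ 0.335 -0.002  0.006] op 0.0142 q [ 0.541  0.3    1.603 -0.228  1.38   0.628]
x [ 0.001  -0.2578 -0.9662] jawyaw -1.55
shift [ 5.71  1.36 -0.21] turn [-0.09  0.47 -0.07]
block_centre {'at': [318.7, 374.6], 'conf': 0.97} [0.53574807 0.30994029 0.09      ]
plate_top {'at': [323.1, 255.8], 'conf': 0.58} [0.53920507 0.37169804 0.09      ]
255 352
```

View pics/s3.png

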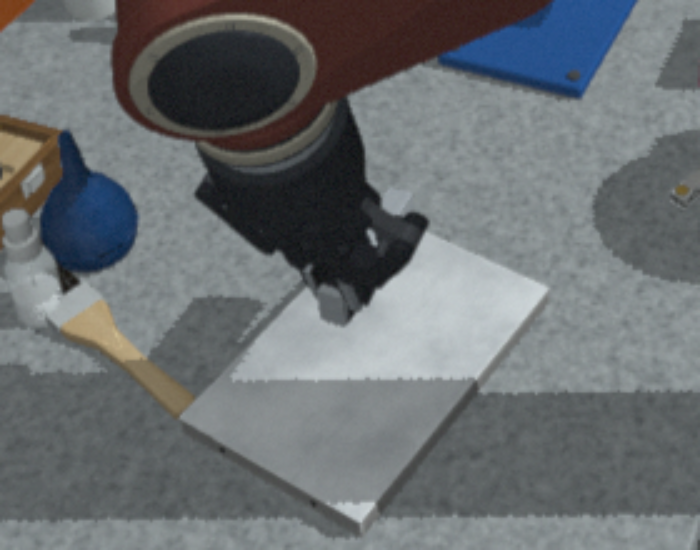

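step_arm:
  moves:
    - [[1, 0.27, 0], [0, 0, 0], 0]
    - [[2, 0.53, 0], [0, 0, 0], 0]
    - [[3, 0.8, 0], [0, 0, 0], 0]
    - [[4, 1.07, 0], [0, 0, 0], 0]
    - [[4.7, 1.25, 0], [0, 0, 0], 0]
    - [[5.1, 1.36, 0], [0, 0, 0], 0]
    - [[5.4, 1.44, 0], [0, 0, 0], 0]
    - [[5.6, 1.5, 0], [0, 0, 0], 0]
    - [[5.7, 1.52, 0], [0, 0, 0], 0]
    - [[5.7, 1.52, 0], [0, 0, 0], 0]

```text
t: 20.92
tool_pos: [0.538, 0.3403, 0.0432]
tool_rot: [-0.184, 1.557, -0.226]
contact_force: [-0.1, -0.5, -2.4]
opening: 0.0141
```

```bash
python3 - <<'E'
from h import *
state()
E
```

```text
t 20.92 pos [0.538  0.3403 0.0432] F [-0.12 -0.47 -2.39] T [0.429 0.014 0.031] op 0.0141 q [ 0.539  0.372  1.624 -0.233  1.29   0.647]
x [ 5.000e-04 -2.587e-01 -9.659e-01] jawyaw -1.49
```

step_arm:
  moves:
    - [[0.05, 0.01, 0], [0, 0, 0], 0]
    - [[0.1, 0.03, 0], [0, 0, 0], 0]
    - [[0.14, 0.04, 0], [0, 0, 0], 0]
    - [[0.18, 0.05, 0], [0, 0, 0], 0]
    - [[0.22, 0.06, 0], [0, 0, 0], 0]
    - [[0.26, 0.07, 0], [0, 0, 0], 0]
    - [[0.29, 0.08, 0], [0, 0, 0], 0]
    - [[0.31, 0.08, 0], [0, 0, 0], 0]
    - [[0.31, 0.08, 0], [0, 0, 0], 0]
    - [[0.31, 0.08, 0], [0, 0, 0], 0]

```text
t: 21.75
tool_pos: [0.538, 0.3404, 0.0404]
tool_rot: [-0.184, 1.557, -0.226]
contact_force: [-0.5, 0.4, -0.5]
opening: 0.014
```

```bash
python3 - <<'E'
from h import *
state()
E
```

```text
t 21.75 pos [0.538  0.3404 0.0404] F [-0.53  0.39 -0.5 ] T [ 0.175  0.194 -0.068] op 0.014 q [ 0.539  0.376  1.624 -0.234  1.286  0.649]
x [ 6.000e-04 -2.587e-01 -9.659e-01] jawyaw -1.49
```

step_arm:
  moves:
    - [[0.04, 0.01, 0], [0, 0, 0], 0]
    - [[0.06, 0.02, 0], [0, 0, 0], 0]
    - [[0.06, 0.02, 0], [0, 0, 0], 0]
    - [[0.05, 0.01, 0], [0, 0, 0], 0.25]
    - [[0.05, 0.01, 0], [0, 0, 0], 0.35]
    - [[0.05, 0.01, 0], [0, 0, 0], 0.5]
    - [[0.05, 0.01, 0], [0, 0, 0], 0.6]
    - [[-1, -0.2, 0], [0, 0, 0], 0.6]
    - [[-4, -1, 0], [0, 0, 0], 0.6]
    - [[-8, -2, 0], [0, 0, 0], 0.6]
  grip_force: 20

```text
t: 22.58
tool_pos: [0.535, 0.3403, 0.12]
tool_rot: [-0.188, 1.564, -0.229]
contact_force: [0.6, 0.6, 0.7]
opening: 0.0514
```

```bash
python3 - <<'E'
from h import *
state();w=cams.get_image('wrist');s=cams.get_image('side');t=cams.get_image('top')
C=dict(wrist=w,side=s,top=t)
for n,z in(('block_centre',.0275),('glue_vial',0),('green_loupe',0),('feeler',0),('spindle_rim',.101)):
    for c in C:
        for r in finder.tip_of(c,n)[:1]:print(n,c,round(r['conf'],2),np.round(atz(C[c],r['at'],z),4))
cv2.imwrite('pics/fin.png',np.hstack([w['pixels'][::2,::2],s['pixels'][160:400,140:460]]))
E
```

```text
t 22.58 pos [0.535  0.3403 0.12  ] F [0.62 0.58 0.72] T [ 0.063  0.013 -0.014] op 0.0514 q [ 0.541  0.28   1.596 -0.227  1.415  0.62 ]
x [-0.0064 -0.2627 -0.9649] jawyaw -1.5
block_centre wrist 0.68 [0.5362 0.3086 0.0275]
block_centre side 0.9 [0.5456 0.3025 0.0275]
block_centre top 0.78 [ 0.3979 -0.0551  0.0275]
glue_vial wrist 0.21 [0.6838 0.1479 0.    ]
glue_vial side 0.57 [ 0.577  -0.2664  0.    ]
glue_vial top 0.66 [ 0.5818 -0.267   0.    ]
green_loupe wrist 0.36 [ 0.6821  0.1486 -0.    ]
green_loupe top 0.72 [0.5485 0.2988 0.    ]
feeler side 0.95 [0.3869 0.0679 0.    ]
feeler top 0.74 [0.3866 0.0889 0.    ]
spindle_rim side 0.49 [ 0.5339 -0.055   0.101 ]
spindle_rim top 0.49 [ 0.5299 -0.0667  0.101 ]
```

View pics/fin.png

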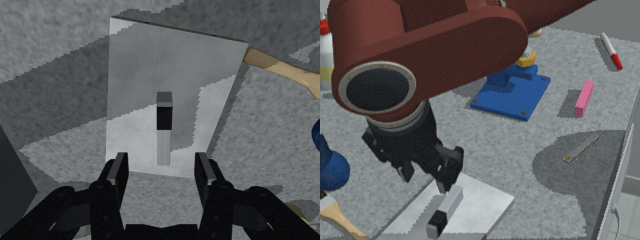

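The block lies flat on the plate at (165,130) in the left half of the picture, with the fingers clear. I'll hold briefly and hand in.

step_arm:
  moves:
    - [[0, 0, 0], [0, 0, 0], 0.6]
    - [[0, 0, 0], [0, 0, 0], 0.6]
    - [[0, 0, 0], [0, 0, 0], 0.6]
    - [[0, 0, 0], [0, 0, 0], 0.6]
    - [[0, 0, 0], [0, 0, 0], 0.6]
    - [[0, 0, 0], [0, 0, 0], 0.6]
    - [[0, 0, 0], [0, 0, 0], 0.6]
    - [[0, 0, 0], [0, 0, 0], 0.6]
    - [[0, 0, 0], [0, 0, 0], 0.6]
    - [[0, 0, 0], [0, 0, 0], 0.6]

```text
t: 24.32
tool_pos: [0.5375, 0.3418, 0.1228]
tool_rot: [-0.184, 1.557, -0.226]
contact_force: [-0.4, -0.4, 0.0]
opening: 0.0514
```

```bash
python3 -c "
from station import ctrl
print(ctrl.finish_job())"
```

```text
the job is handed in; nothing more can be done
None
```

The jam nut is nipped up and the gauge block lies flat on the reference plate. I handed the job in at about 24 s; no verdict was reported.

**Nut:** I turned it about 146° clockwise in one grip and felt contact at roughly 110°. After release it had sprung back about 20°. From the torque and the camera angle I put it at about 0.27–0.3 rad past first touch, against the 0.2 rad needed.
- **Torque check that disagreed:** the torque left on the hand at rest was about 0.53 Nm, not the 0.2–0.3 Nm given. The moving readings (0.375, then 0.553 Nm) and the spring-back fit about 0.6 rad past touch, so I accepted it.

**Spindle:** the slot read 88.2° before and 89.2° after the nut was tightened, which is within measuring noise. I did not measure it again after that.

**Block:** I drew it out level to about 84 mm from the spindle axis, with about 6 N or less on the wrist from gripping through drawing out. In the last wrist view it is upright and flat near the plate's centre, at about (0.536, 0.309), with the fingers clear.

**Bystanders:**
- **Vial and feeler gauge:** their last fixes agree with the first to within about 10 mm.
- **Loupe:** the wrist camera, at low confidence, put it within about 10 mm of its first fix. The top camera's final loupe fix fell on the plate, next to the block, so I took it as a false find.
- **Block fix:** the top camera's last block fix fell on the pink look-alike, so I ignored that one too.

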